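# Post a mislabelled oil bottle through the flap of the reject box

### The arm

A 6-joint arm with a two-finger parallel gripper is mounted at the origin on the work surface. World frame = base frame: x ahead of the robot, y to its left, z up, the work surface at z = 0. Lengths are in m, angles in rad, forces in N, time in s.
With the tool pointing down it reaches from about 0.25 to 0.775 m from the base axis. Payload 4 kg.
Tool frame: the origin (TCP) lies at the very end of the fingers, on their centre line; the grasp point (between the pads) lies 19 mm behind it (robot.hold_point_z is the distance from the TCP to the grasp point, in m); z points along the fingers, y is the line along which they close (so a half turn about z gives the same grasp; the last joint's range is limited). The gripper opens to 94 mm and grips with 3 to 60 N. Pads are 16 mm wide; open, the fingers measure 119 mm over their backs; the gripper's body (75 mm by 177 mm) begins 78 mm behind the grasp point.
Start: joints at [-1.308, 0.087, 1.371, -0, 1.684, -0.103], TCP at [0.197, -0.514, 0.206] pointing down, gripper open.
Joint ranges: [-3.1, 3.1], [-0.76, 2.03], [0.27, 2.55], [-1.08, 4.22], [0.17, 2.65], [-2.57, 2.57]. Speed limits (rad/s): [2.79, 2.79, 3.14, 3.14, 3.14, 3.14].

### API

Orientations are given as [roll, pitch, yaw] about the fixed x, y, z axes, in that order (R = Rz(yaw) Ry(pitch) Rx(roll)).
In Python, from bench import robot gives the robot as it stands.
- The arm moves only by the tool carry_out, never from a script. Its argument "steps" is a list of rows, each a list of 3 entries, a list of its own where there are three numbers: the shift along the tool's x, y, z in m, then the turn about the tool's z in units of 10 degrees (1.0 is 10 degrees), then the closure, from -1 (fully open) to 1 (shut). In form: [[[tx, ty, tz], roll, jaw], ...]. A call has 1 to 10 rows; each row is the pose to reach, as a shift and turn from the pose commanded when the call began, along the tool's axes at that moment; what a row does not reach only later rows make up. A row lasts 1/8 s, in which the tool goes at most 62.5 mm and 10.7 degrees, less where a joint would pass 70% of its speed; a pose out of reach is approached as far as the arm can. A call with a gripper value outside its range is refused whole. The fingers move at their own pace and stop on an object; the grip force is fixed at half the most. Time passes only in rows, so rows that repeat a pose let the fingers close. It gives the time, the measured TCP pose, the force, the opening and the grip force at its end, in the units of the state.
- robot.get_obs(): the state, without advancing time (a new reading comes with each control period).
- robot.snapshot(name): name is "scene" or "top"; returns a dict with "image" (420x560x3 uint8, red, green, blue), "z_map" (420x560 float32, m along the optical axis (not along the pixel's ray), 0 where there is no reading), "mtx" (3x3 intrinsics, pixels), "D" ([k1, k2, p1, p2, k3] as OpenCV has them; the pictures are not rectified), "R" (3x3) and "t" (3): a world point X has camera coordinates R X + t. Camera axes: x right, y down, z forward; pixel columns grow to the right and rows downward; lengths in m; the calibration is good to about 2 mm. A picture is of the moment at which its call begins.
- robot.close_job(): hands the job in; it is judged then, once.
The state is a dict: "time": time; "joint_positions": joint angles; "qvel": joint speeds; "joint_torque": joint torques, N m; "tool_pos": TCP position; "ee_rot": TCP orientation; "wrist_force": force on the tool from outside, world axes, zero at the start; "wrist_torque": the same for the moment, N m; "width": finger opening in m; "finger_force": force on a finger pad.
Only numpy, scipy, OpenCV 4.12 (cv2) and the standard library are available. Lean on these libraries where they do the work, as an engineer would, in place of code of your own. Each camera call takes 0.05 s, during which the arm holds its last target. There are 200 camera calls.

### The job

The small silver oil bottle with the crooked label, lying on the shelf of the red reject box, has to go into the box. Push the box's self-closing flap open with one finger while the bottle is still on the shelf and, keeping the flap open with that finger, push the bottle gently along the shelf with the other finger until it drops in; do not lift the bottle. Then draw the hand back out so that the flap closes, and leave the other bottles and the label roll where they stand.

Things in the scene. Friction and masses are not known exactly. Their poses are not given: they have to be found in the camera images.
- reject_box: Red steel reject box, bolted down, 230 mm wide (y), 275 deep (x -50 to 225), shelf on its front. Origin at bench height (z = 0) below the middle of the sill. x points inwards, from the shelf through the flap into the box; y along the sill. Shelf: flat, z = 140 mm, x = -120 to 0, open at its front end, 12 mm lips at its sides (inner faces y = +-112). The sides rise at 34 deg with the flap; top 210.
- sill (a point): Middle of the sill, the shelf's inner edge: x = 0, y = 0, z = 140 mm; axes as the box. The closed flap's lower edge rests here. Inside of it, and under the shelf's inner 46 mm, the box is hollow, 222 mm wide, its floor 136 mm below: a bottle whose middle has passed the sill tips in.
- hinge (a point): Middle of the flap's hinge line (along the box's y): x = 99, z = 207 mm in the box's frame, 67 mm above the shelf. The closed flap slopes up to it from the sill at 34 deg. Behind it a pale clear lid falls to 175 mm height at x = 225. An upright finger can push the flap in until the finger's front is at x = 90 mm.
- flap (a joint): Opening angle of the flap, rad: 0 closed, grows as its lower edge swings inwards and down, stop at 1.2. A spring closes it: 1 to 2 N at the lower edge begin to open it, about 5 N near the hinge hold it wide open. A fingertip 14 mm above shelf height opens it about 0.2 with its front 55 mm inside the sill, 0.6 at 80 mm.
- flap_plate: The flap: aluminium plate with a yellow push patch and black lower edge, 206 mm wide, 120 mm from hinge to lower edge, 3 mm thick. Origin on the hinge axis (4 mm below point hinge), axes parallel to the box's when closed; turns with the flap.
- flap_edge (a point): Middle of the flap's lower edge; at the sill when closed.
- reject_bottle: 100 ml flat silver oil bottle, crooked blue label, dark blue cap, 80 to 150 g, lying on its broad side across the shelf. Origin: middle of its underside. Body 40 mm (x), 32 high (z), 84 long (y -42 to +42, round shoulder at +y), neck and 25 mm cap on to y = +66. Balance point within 8 mm of the origin. Its middle starts 60 to 80 mm before the sill, its y within 0.25 rad of the sill's line.
- bottle_mid (a point): Middle of the bottle's body, 16 mm above its origin (156 mm above the bench while it lies on the shelf).
- good_bottle_1: Bystander: upright 100 ml silver bottle with straight blue label, 40 x 32 mm, 106 mm high, origin at the middle of its foot.
- good_bottle_2: Bystander: a second bottle like good_bottle_1.
- label_roll: Bystander: white label roll standing on its flat side, 104 mm across, 50 mm high, origin at the middle of its foot.
- litre_bottle: Bystander: upright 1 litre silver oil bottle, 105 x 62 mm, about 245 mm high, origin at the middle of its foot.
Not all that is in view belongs to the job. Leave any pink or yellow look-alike of the reject_bottle alone.

How it is judged:
On the way, in this order (a step that is already met when the one before it is completed fails the run):
1. the flap is pushed open (over 0.2 rad) by a finger while the bottle still lies on the shelf, its middle no more than 8 mm past the sill (value of joint flap above 0.2 rad and contact force between the fingers and flap_plate above 0.3 N and x of bottle_mid in the frame of reject_box below 0.008 m and z of bottle_mid in the frame of reject_box above 0.145 m), for 0.1 s.
2. the bottle has dropped below the sill inside the box while a finger still keeps the flap open (value of joint flap above 0.2 rad and contact force between the fingers and flap_plate above 0.3 N and x of bottle_mid in the frame of reject_box above -0.05 m and z of bottle_mid in the frame of reject_box below 0.115 m), for 0.1 s.
At the end, for the whole second after the job is handed in: The reject bottle lies at rest inside the box, its middle more than 25 mm below the sill, the flap has closed again (under 0.06 rad), and the bystanders stand within 30 mm of where they were (x of bottle_mid in the frame of reject_box between -0.05 and 0.225 m and y of bottle_mid in the frame of reject_box between -0.112 and 0.112 m and z of bottle_mid in the frame of reject_box below 0.115 m and linear speed of reject_bottle below 0.03 m/s and value of joint flap below 0.06 rad and angle between each of good_bottle_1, good_bottle_2, litre_bottle's own z axis and vertical below 0.2 rad and distance of each of good_bottle_1, good_bottle_2, label_roll, litre_bottle from where it was at the start of the episode below 0.03 m); the robot touches nothing.
It fails at once if the bottle is lifted more than 25 mm off the shelf (height (world z) of bottle_mid above 0.181 m).
It fails at once if the bottle is squeezed or jabbed with over 15 N (contact force between the fingers and reject_bottle above 15 N).
It fails at once if a bystander is moved by more than 30 mm (distance of any of good_bottle_1, good_bottle_2, label_roll, litre_bottle from where it was at the start of the episode above 0.03 m).
It also fails if it takes over 42 s, if anything falls off the work surface, if the arm or the gripper's body presses on something with over 40 N, if the wrist force passes 120 N, or if a joint passes its speed limit or range.

## Working session

There is one attempt and no reset: what is moved stays moved. The work goes in short steps, Python scripts to look and compute and a tool call to move; the robot and the scene stay as the last step left them, time stands still between calls to the robot, and variables do not carry over. Pictures are saved under pics/ and viewed, at most 10 in all, crops included, and the job is handed in when it is done.

Besides the shell and the picture viewer there is one more tool, called after ">>>" in YAML: its name, and indented under it one key for each argument. carry_out: Moves the arm, as the interface text tells. Its arguments: {"type":"object","properties":{"steps":{"type":"array","items":{"type":"array"}}},"required":["steps"]}

```bash
mkdir -p pics; cat > h.py <<'E'
import numpy as np, cv2
from bench import robot
def pts(s):
    h,w=s["z_map"].shape; v,u=np.mgrid[:h,:w]
    p=cv2.undistortPoints(np.stack([u,v],-1).reshape(-1,1,2).astype(float),s["mtx"],np.array(s["D"])).reshape(h,w,2)
    z=s["z_map"]; c=np.dstack([p[...,0]*z,p[...,1]*z,z])
    X=(c-np.array(s["t"]))@np.array(s["R"]); X[z==0]=np.nan
    return X
E
python3 - <<'E'
from h import *
for n in("scene","top"):
    s=robot.snapshot(n); cv2.imwrite(f"pics/{n}0.png",s["image"][...,::-1]); np.savez(f"{n}0.npz",X=pts(s),im=s["image"])
o=robot.get_obs(); print({k:np.round(v,3) for k,v in o.items()})
E
```

```text
{'time': np.float64(0.1), 'joint_positions': array([-1.308,  0.088,  1.372, -0.   ,  1.684, -0.103]), 'qvel': array([-0.002,  0.001, -0.003, -0.001, -0.001,  0.001]), 'joint_torque': array([ 2.0000e-03, -3.4125e+01, -3.0330e+01,  7.2000e-02,  3.0000e-02,
       -0.0000e+00]), 'tool_pos': array([ 0.197, -0.513,  0.204]), 'ee_rot': array([-3.14 , -0.   ,  0.366]), 'wrist_force': array([ 0.671,  0.191, -0.089]), 'wrist_torque': array([-0.024, -0.006,  0.05 ]), 'finger_force': np.float64(0.0), 'width': np.float64(0.094)}
```

View pics/scene0.png

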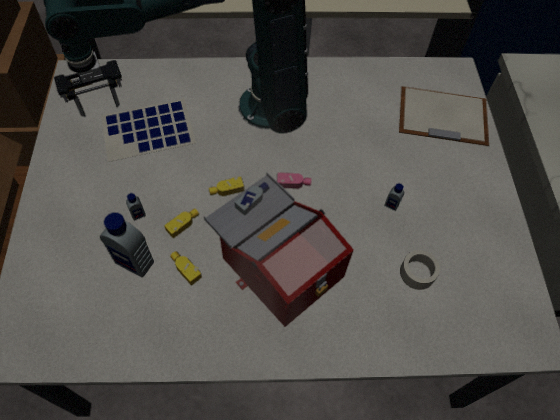

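View pics/top0.png

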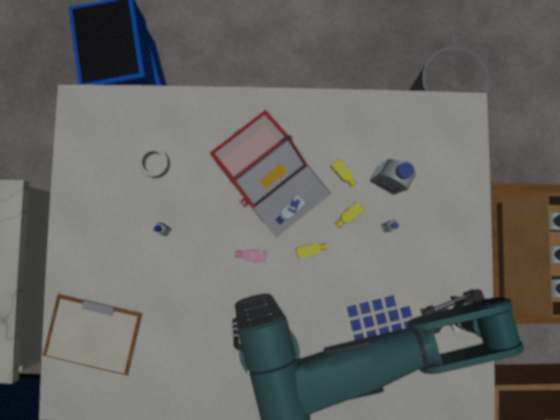

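The top picture shows the red box at about (260,165), its grey shelf at (290,205), and a silver/blue bottle on the shelf at (290,209). Yellow look-alikes are at (344,172), (349,215) and (311,250), and a pink one at (251,256), all on the bench. Upright good bottles are at (162,229) and (391,226). Only (290,209) is silver with a blue label and lying on the shelf. I'll confirm that in a crop and measure.

```bash
python3 - <<'E'
from h import *
d=np.load("top0.npz"); X=d["X"]; im=d["im"]
c=im[100:250,200:350,::-1]; c=cv2.resize(c,None,fx=4,fy=4,interpolation=cv2.INTER_CUBIC); cv2.imwrite("pics/crop.png",c)
sub=np.zeros(X.shape[:2],bool); sub[100:245,200:340]=1
z=X[...,2]
sh=sub&(abs(z-.14)<.006)
n,l,st,_=cv2.connectedComponentsWithStats(sh.astype(np.uint8)); k=1+np.argmax(st[1:,4]); m=l==k
print("shelf px",m.sum(),np.nanmedian(z[m]))
P=X[m][:,:2].astype(np.float32); print("minrect",cv2.minAreaRect(P)); print(cv2.boxPoints(cv2.minAreaRect(P)))
hsv=cv2.cvtColor(im,cv2.COLOR_RGB2HSV)
y=sub&(hsv[...,0]>10)&(hsv[...,0]<30)&(hsv[...,1]>120)&(hsv[...,2]>80)&(z>.12)
print("patch",y.sum(),np.nanmean(X[y],0))
# sloped flap plane: points z .15-.205
for name in("top","scene"):
    e=np.load(name+"0.npz");Q=e["X"].reshape(-1,3);C=cv2.cvtColor(e["im"],cv2.COLOR_RGB2HSV).reshape(-1,3)
    b=(Q[:,2]>.16)&(Q[:,2]<.18)&(np.linalg.norm(Q[:,:2]-P.mean(0),axis=1)<.12)
    b2=b&(C[:,1]<60); print(name,b.sum(),np.round(Q[b].mean(0),4))
    r=(Q[:,2]>.12)&(C[:,1]>120)&((C[:,0]<8)|(C[:,0]>172))&(np.linalg.norm(Q[:,:2]-P.mean(0),axis=1)<.4)
    print("red",r.sum(),cv2.minAreaRect(Q[r][:,:2].astype(np.float32)))
E
```

```text
shelf px 2267 0.13982289877740828
minrect ((0.5265282988548279, -0.06128595769405365), (0.1416322886943817, 0.2303241491317749), 39.44395065307617)
[[ 0.39867565 -0.01734358]
 [ 0.5450059  -0.1952106 ]
 [ 0.6543809  -0.10522833]
 [ 0.5080507   0.07263869]]
patch 265 [ 0.59379427 -0.00350424  0.165452  ]
top 796 [ 0.5497 -0.0313  0.1698]
red 356 ((0.6509342193603516, 0.04392470419406891), (0.21703723073005676, 0.22605061531066895), 39.53716278076172)
scene 813 [ 0.5427 -0.0363  0.1694]
red 1445 ((0.4682549238204956, -0.011108428239822388), (0.6818097829818726, 0.32257646322250366), 13.579338073730469)
```

View pics/crop.png

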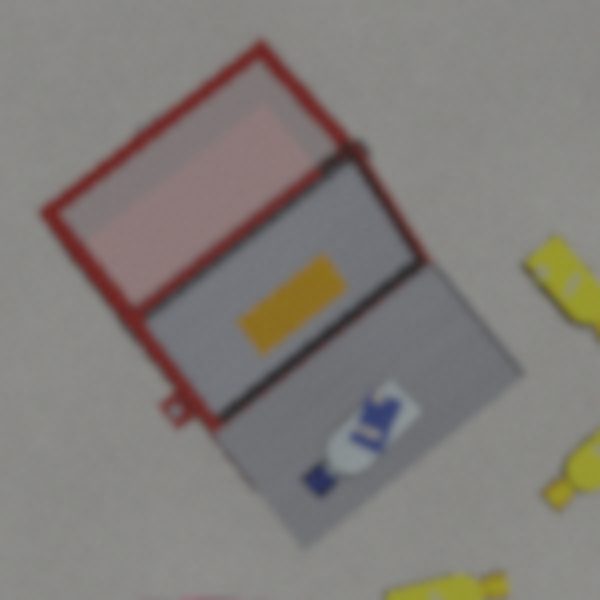

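The crop shows the silver bottle with the crooked blue label at crop (370,440) and its dark blue cap at (320,480), on the shelf. It is the right one. The box's +y points lower-left in the image, towards the cap. Next I'll refine the box and bottle poses.

```bash
python3 - <<'E'
from h import *
th=np.radians(39.45); R=np.array([[np.cos(th),np.sin(th)],[-np.sin(th),np.cos(th)]])
front=np.array([.4719,-.1063]); sill=front+.12*R[0]
print("sill",sill)
for n in("top","scene"):
    d=np.load(n+"0.npz");Q=d["X"].reshape(-1,3);I=d["im"].reshape(-1,3)
    B=np.c_[(Q[:,:2]-sill)@R.T,Q[:,2]]
    f=(abs(B[:,1])<.09)&(B[:,0]>.02)&(B[:,0]<.085)&(B[:,2]>.14)&(B[:,2]<.215)
    A=np.c_[B[f][:,:2],np.ones(f.sum())]; print(n,"flap plane z=a x+b y+c",np.linalg.lstsq(A,B[f][:,2],rcond=None)[0],"tan34",np.tan(np.radians(34)))
    b=(B[:,0]>-.118)&(B[:,0]<-.008)&(abs(B[:,1])<.105)&(B[:,2]>.15)&(B[:,2]<.19)
    # exclude flap points
    b&=B[:,2]>.14+.02+np.maximum(B[:,0],0)-0.011
    P=B[b]; print(b.sum(),"top z",np.percentile(P[:,2],[50,90]),"rect",cv2.minAreaRect(P[:,:2].astype(np.float32)),"mean",P.mean(0)); print(cv2.boxPoints(cv2.minAreaRect(P[:,:2].astype(np.float32))))
    for y in np.arange(-.08,.1,.01):
        q=P[abs(P[:,1]-y)<.005]
        if len(q)>3: print(round(y,2),np.round([q[:,0].min(),q[:,0].max()],3),len(q),q[:,2].max().round(3))
E
```

```text
sill [ 0.56456152 -0.03005145]
top flap plane z=a x+b y+c [6.63422779e-01 3.78384376e-04 1.38686638e-01] tan34 0.6745085168424267
380 top z [0.17117865 0.17480724] rect ((-0.07860255241394043, 0.027627695351839066), (0.040627751499414444, 0.10820173472166061), 6.32501745223999) mean [-0.07885576  0.02227931  0.17044409]
[[-0.10475298  0.0791613 ]
 [-0.09283257 -0.0283818 ]
 [-0.05245212 -0.02390591]
 [-0.06437253  0.08363719]]
-0.03 [-0.088 -0.066] 7 0.169
-0.02 [-0.094 -0.055] 38 0.179
-0.01 [-0.095 -0.054] 43 0.178
-0.0 [-0.096 -0.055] 39 0.179
0.01 [-0.097 -0.058] 41 0.179
0.02 [-0.098 -0.06 ] 40 0.178
0.03 [-0.099 -0.061] 41 0.179
0.04 [-0.098 -0.062] 38 0.176
0.05 [-0.097 -0.063] 30 0.177
0.06 [-0.094 -0.071] 21 0.172
0.07 [-0.095 -0.072] 24 0.172
0.08 [-0.096 -0.073] 18 0.171
scene flap plane z=a x+b y+c [0.66740366 0.00194358 0.13816586] tan34 0.6745085168424267
511 top z [0.16981139 0.17410357] rect ((-0.07724231481552124, 0.030196931213140488), (0.04205397516489029, 0.10987289994955063), 5.57047176361084) mean [-0.07411175  0.02007679  0.16813557]
[[-0.10350268  0.08283286]
 [-0.09283733 -0.02652118]
 [-0.05098195 -0.022439  ]
 [-0.0616473   0.08691504]]
-0.03 [-0.089 -0.085] 4 0.176
-0.02 [-0.094 -0.053] 77 0.177
-0.01 [-0.093 -0.054] 50 0.178
-0.0 [-0.095 -0.053] 59 0.178
0.01 [-0.096 -0.055] 49 0.177
0.02 [-0.097 -0.056] 56 0.176
0.03 [-0.097 -0.056] 51 0.177
0.04 [-0.099 -0.058] 51 0.175
0.05 [-0.096 -0.061] 39 0.174
0.06 [-0.092 -0.072] 19 0.174
0.07 [-0.091 -0.071] 28 0.173
0.08 [-0.094 -0.072] 27 0.171
```

Box frame: sill at world (0.5646, −0.0301), yaw 39.45°. The bottle's middle is at about (−76, +15) mm in that frame, turned about 6°.

Plan: point the closing line along the box's x and straddle the bottle. The leading finger pushes the flap, the trailing finger pushes the bottle. I'll lift first and go to a hover above the bottle.

>>> carry_out:
  steps:
    - [[0,0,-0.06],0,-1]
    - [[0.04,-0.028,-0.09],-1,-1]
    - [[0.09,-0.062,-0.09],-2,-1]
    - [[0.14,-0.097,-0.09],-3,-1]
    - [[0.19,-0.131,-0.09],-4,-1]
    - [[0.24,-0.166,-0.09],-5,-1]
    - [[0.29,-0.2,-0.09],-6,-1]
    - [[0.34,-0.235,-0.09],-7,-1]
    - [[0.39,-0.27,-0.09],-8,-1]
    - [[0.44,-0.304,-0.09],-9,-1]

```text
time: 1.35
tool_pos: [0.4995, -0.0704, 0.2951]
ee_rot: [-3.141, 0.0, 1.943]
wrist_force: [-0.1, -0.7, -0.7]
width: 0.0941
finger_force: 0.0
```

>>> carry_out:
  steps:
    - [[0.006,0.009,0],-0.9,-1]
    - [[0.012,0.018,0],-1.83,-1]
    - [[0.012,0.018,0],-1.83,-1]
    - [[0.012,0.018,0],-1.83,-1]

```text
time: 1.85
tool_pos: [0.5111, -0.055, 0.2952]
ee_rot: [-3.141, -0.0, 2.253]
wrist_force: [-0.1, 0.0, 0.6]
width: 0.094
finger_force: 0.0
```

```bash
cat > st.py <<'E'
from h import *
th=np.radians(39.45); R=np.array([[np.cos(th),np.sin(th)],[-np.sin(th),np.cos(th)]]); sill=np.array([.56456,-.03005])
o=robot.get_obs(); p=o["tool_pos"]; e=(R@(p[:2]-sill)*1000).round(1); w=o["width"]*1000
print("t",o["time"],"box xy mm",e,"z",p[2].round(4),"yaw err deg",(np.degrees(o["ee_rot"][2])-129.45).round(2),"rp",np.round(o["ee_rot"][:2],3),"w",w,"front1",e[0]+w/2+12.5,"face2",e[0]-w/2,"F box",np.round(R@o["wrist_force"][:2],2))
E
python3 st.py
```

```text
t 1.85 box xy mm [-57.1  14.7] z 0.2952 yaw err deg -0.34 rp [-3.141 -0.   ] w 94.0052901345497 front1 2.4026450672748467 face2 -104.10264506727485 F box [-0.08  0.08]
```

>>> carry_out:
  steps:
    - [[0,0,0.03],0,-1]
    - [[0,0,0.06],0,-1]
    - [[0,0,0.09],0,-1]
    - [[0,0,0.11],0,-1]
    - [[0,0,0.12],0,-1]
    - [[0,0,0.13],0,-1]
    - [[0,0,0.137],0,-1]
    - [[0,0,0.143],0,-1]
    - [[0,0,0.143],0,-1]

```text
time: 2.98
tool_pos: [0.5113, -0.0547, 0.1522]
ee_rot: [-3.141, -0.0, 2.256]
wrist_force: [-0.0, 0.5, -0.5]
width: 0.0941
finger_force: 0.0
```

```bash
python3 st.py; python3 - <<'E'
from h import *
s=robot.snapshot("scene"); cv2.imwrite("pics/a.png",cv2.resize(s["image"][150:330,170:390,::-1],None,fx=3,fy=3))
E
```

```text
t 2.975 box xy mm [-56.8  14.8] z 0.1522 yaw err deg -0.19 rp [-3.141 -0.   ] w 94.0601895421746 front1 2.730094771087302 face2 -103.83009477108729 F box [0.32 0.42]
```

View pics/a.png

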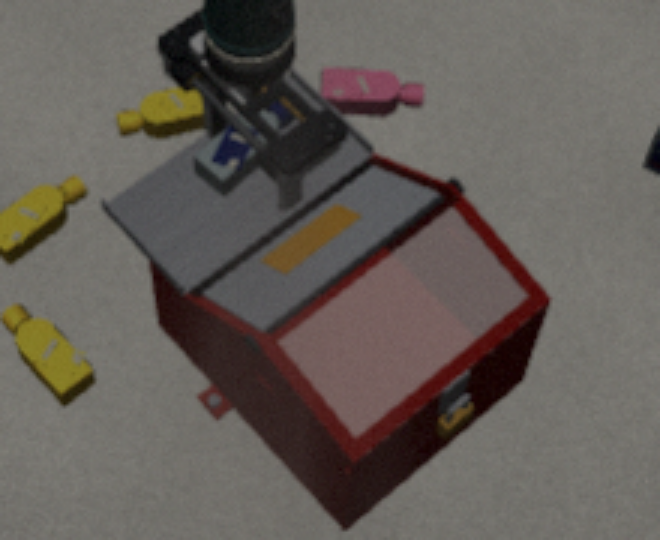

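The leading finger is down on the shelf at about crop (288,190), between the bottle (225,155) and the closed flap. The trailing finger is behind the bottle. I'll push in gently.

>>> carry_out:
  steps:
    - [[0,0.003,0],0,-0.79]
    - [[0,0.006,0],0,-0.79]
    - [[0,0.01,0],0,-0.79]
    - [[0,0.015,0],0,-0.79]
    - [[0,0.02,0],0,-0.79]
    - [[0,0.025,0],0,-0.79]
    - [[0,0.03,0],0,-0.79]
    - [[0,0.035,0],0,-0.79]
    - [[0,0.04,0],0,-0.79]
    - [[0,0.045,0],0,-0.79]

```text
time: 4.28
tool_pos: [0.5462, -0.0263, 0.1524]
ee_rot: [-3.141, 0.0, 2.256]
wrist_force: [-2.7, -2.4, 1.5]
width: 0.084
finger_force: 1.4
```

```bash
python3 st.py; python3 - <<'E'
from h import *
for n in ("scene","top"):
    s=robot.snapshot(n); np.savez(n+"b.npz",X=pts(s),im=s["image"])
    a=s["image"][150:330,170:390] if n=="scene" else s["image"][90:270,170:390]
    cv2.imwrite(f"pics/b{n}.png",cv2.resize(a[...,::-1],None,fx=3,fy=3))
E
```

```text
t 4.275 box xy mm [-11.8  14.5] z 0.1524 yaw err deg -0.2 rp [-3.141  0.   ] w 84.02716628823015 front1 42.71358314411508 face2 -53.81358314411507 F box [-3.56 -0.15]
```

View pics/bscene.png

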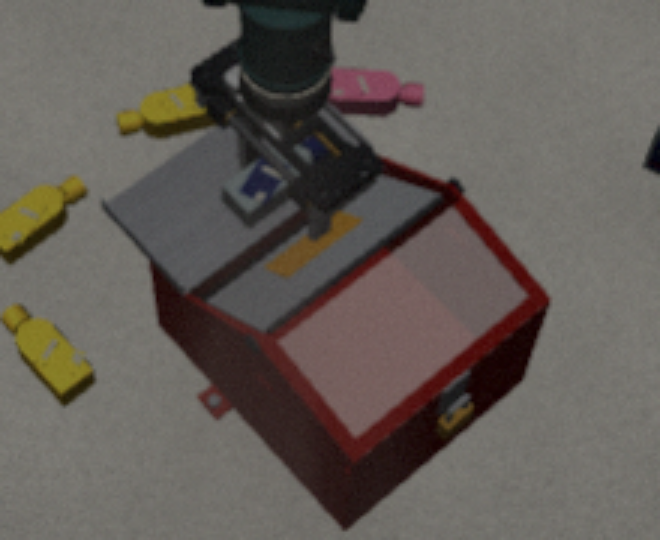

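The flap is beginning to open around the finger at crop (318,222), and the bottle at (260,190) moves along square to the sill. I'll go on to about 72 mm and pause there.

>>> carry_out:
  steps:
    - [[0,0.005,0],0,-0.79]
    - [[0,0.01,0],0,-0.79]
    - [[0,0.014,0],0,-0.79]
    - [[0,0.018,0],0,-0.79]
    - [[0,0.022,0],0,-0.79]
    - [[0,0.025,0],0,-0.79]
    - [[0,0.027,0],0,-0.79]
    - [[0,0.029,0],0,-0.79]
    - [[0,0.029,0],0,-0.79]
    - [[0,0.029,0],0,-0.79]

```text
time: 5.62
tool_pos: [0.5681, -0.0082, 0.1519]
ee_rot: [-3.14, -0.001, 2.256]
wrist_force: [-3.4, -3.2, 0.4]
width: 0.084
finger_force: 2.2
```

```bash
python3 st.py; python3 - <<'E'
from h import *
s=robot.snapshot("scene")
cv2.imwrite("pics/c.png",cv2.resize(s["image"][150:330,170:390,::-1],None,fx=3,fy=3))
E
```

```text
t 5.625 box xy mm [16.7 14.6] z 0.1519 yaw err deg -0.21 rp [-3.14e+00 -1.00e-03] w 83.97445345717065 front1 71.18722672858533 face2 -25.287226728585328 F box [-4.62 -0.3 ]
```

View pics/c.png

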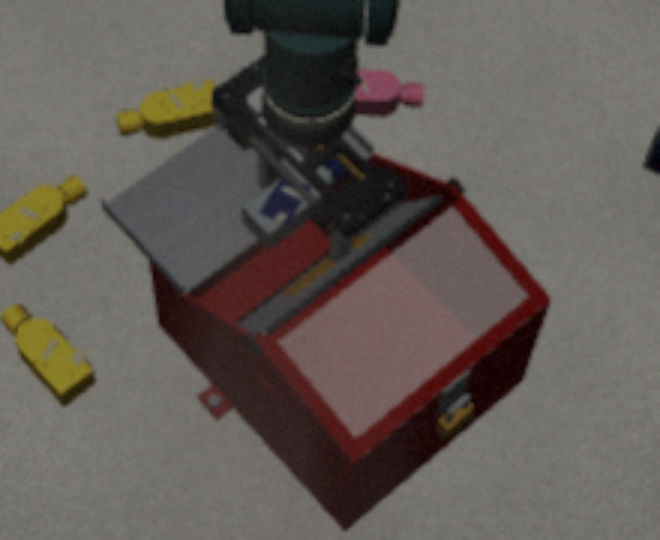

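The flap is wide open with the finger at crop (345,240), and the bottle at (280,205) is just before the sill. Now the final push, with a hold at the end.

>>> carry_out:
  steps:
    - [[0,0.003,0],0,-0.79]
    - [[0,0.006,0],0,-0.79]
    - [[0,0.009,0],0,-0.79]
    - [[0,0.012,0],0,-0.79]
    - [[0,0.014,0],0,-0.79]
    - [[0,0.016,0],0,-0.79]
    - [[0,0.016,0],0,-0.79]
    - [[0,0.016,0],0,-0.79]
    - [[0,0.016,0],0,-0.79]

```text
time: 6.8
tool_pos: [0.5794, 0.0015, 0.1505]
ee_rot: [-3.136, -0.002, 2.255]
wrist_force: [-4.3, -4.1, -2.2]
width: 0.084
finger_force: 2.9
```

```bash
python3 st.py; python3 - <<'E'
from h import *
s=robot.snapshot("scene")
cv2.imwrite("pics/d.png",cv2.resize(s["image"][150:330,170:390,::-1],None,fx=3,fy=3))
E
```

```text
t 6.8 box xy mm [31.4 14.9] z 0.1505 yaw err deg -0.23 rp [-3.136e+00 -2.000e-03] w 84.0138097547542 front1 85.9069048773771 face2 -10.606904877377104 F box [-5.93 -0.41]
```

View pics/d.png

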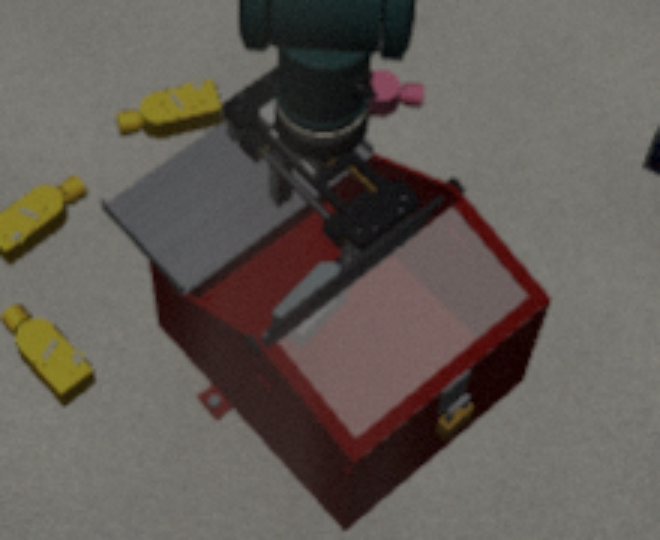

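The bottle has fallen off the shelf and lies inside the box at about crop (310,290), with the flap still held open. I'll hold briefly and check its depth before withdrawing.

>>> carry_out:
  steps:
    - [[0,0,0],0,-0.79]
    - [[0,0,0],0,-0.79]
    - [[0,0,0],0,-0.79]

```text
time: 7.22
tool_pos: [0.5794, 0.0015, 0.1505]
ee_rot: [-3.136, -0.002, 2.255]
wrist_force: [-5.0, -5.0, -2.3]
width: 0.0841
finger_force: 2.9
```

```bash
python3 st.py; python3 - <<'E'
from h import *
th=np.radians(39.45); R=np.array([[np.cos(th),np.sin(th)],[-np.sin(th),np.cos(th)]]); sill=np.array([.56456,-.03005])
for n in("scene","top"):
    s=robot.snapshot(n);X=pts(s);sat=cv2.cvtColor(s["image"],cv2.COLOR_RGB2HSV)[...,1]
    B=np.concatenate([(X[...,:2]-sill)@R.T,X[...,2:]],-1)
    m=(B[...,0]>0)&(B[...,0]<.075)&(abs(B[...,1])<.1)&(B[...,2]<.12)&(B[...,2]>.0)&(sat<90)
    print(n,m.sum(), np.round(np.percentile(B[m],[10,50,90],axis=0),3) if m.sum() else "")
E
```

```text
t 7.225 box xy mm [31.5 14.9] z 0.1505 yaw err deg -0.23 rp [-3.136e+00 -2.000e-03] w 84.09473556101305 front1 86.04736778050653 face2 -10.547367780506526 F box [-7.   -0.71]
scene 160 [[ 0.017 -0.022  0.03 ]
 [ 0.026  0.015  0.035]
 [ 0.033  0.045  0.04 ]]
top 153 [[0.015 0.025 0.005]
 [0.035 0.04  0.035]
 [0.072 0.056 0.101]]
```

The bottle's upper side is about 0.035 m above the bench, so it lies on the box floor. Now I'll draw back, then lift clear.

>>> carry_out:
  steps:
    - [[0,-0.01,0],0,-0.79]
    - [[0,-0.02,0],0,-0.79]
    - [[0,-0.03,0],0,-0.79]
    - [[0,-0.04,0],0,-0.79]
    - [[0,-0.05,0],0,-0.79]
    - [[0,-0.065,0],0,-0.79]
    - [[0,-0.08,0],0,-0.79]
    - [[0,-0.095,0],0,-0.79]
    - [[0,-0.1,-0.03],0,-0.79]
    - [[0,-0.1,-0.08],0,-0.79]

```text
time: 8.57
tool_pos: [0.5015, -0.0615, 0.2309]
ee_rot: [-3.138, -0.004, 2.255]
wrist_force: [0.9, 0.1, 0.3]
width: 0.0839
finger_force: 0.0
```

>>> carry_out:
  steps:
    - [[0,-0.03,-0.05],0,-0.79]
    - [[0,-0.06,-0.07],0,-0.79]
    - [[0,-0.09,-0.07],0,-0.79]
    - [[0,-0.09,-0.07],0,-0.79]
    - [[0,-0.09,-0.07],0,-0.79]

```text
time: 9.2
tool_pos: [0.4339, -0.1178, 0.302]
ee_rot: [3.141, -0.001, 2.256]
wrist_force: [0.1, 0.2, 0.4]
width: 0.0843
finger_force: 0.0
```

```bash
python3 st.py; python3 - <<'E'
from h import *
s=robot.snapshot("scene"); cv2.imwrite("pics/e.png",s["image"][...,::-1])
th=np.radians(39.45); R=np.array([[np.cos(th),np.sin(th)],[-np.sin(th),np.cos(th)]]); sill=np.array([.56456,-.03005])
Q=pts(s).reshape(-1,3);B=np.c_[(Q[:,:2]-sill)@R.T,Q[:,2]]
f=(abs(B[:,1])<.09)&(B[:,0]>.02)&(B[:,0]<.085)&(B[:,2]<.215)
print(np.linalg.lstsq(np.c_[B[f][:,:2],np.ones(f.sum())],B[f][:,2],rcond=None)[0])
E
```

```text
t 9.2 box xy mm [-156.6   15.2] z 0.302 yaw err deg -0.2 rp [ 3.141e+00 -1.000e-03] w 84.29354860163286 front1 -101.95322569918356 face2 -198.7467743008164 F box [0.21 0.13]
[ 1.24540239 -0.06439991  0.09038313]
```

View pics/e.png

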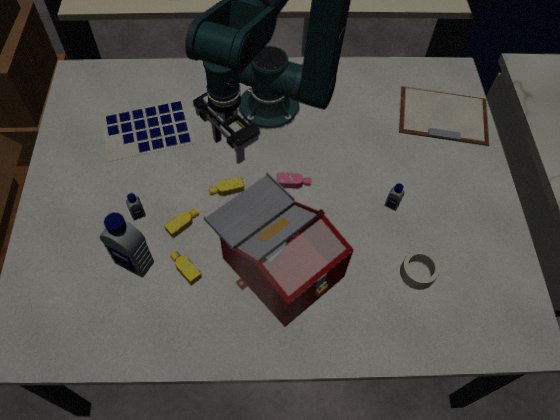

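The hand is clear and the bystanders are unmoved, but my flap slope fit reads high. It may still have been closing, so I'll wait briefly and recheck.

>>> carry_out:
  steps:
    - [[0,0,0],0,-0.79]
    - [[0,0,0],0,-0.79]
    - [[0,0,0],0,-0.79]
    - [[0,0,0],0,-0.79]
    - [[0,0,0],0,-0.79]
    - [[0,0,0],0,-0.79]
    - [[0,0,0],0,-0.79]
    - [[0,0,0],0,-0.79]

```text
time: 10.25
tool_pos: [0.434, -0.118, 0.3025]
ee_rot: [3.142, 0.0, 2.256]
wrist_force: [0.2, -1.0, 0.0]
width: 0.0842
finger_force: 0.0
```

```bash
python3 - <<'E'
from h import *
th=np.radians(39.45); R=np.array([[np.cos(th),np.sin(th)],[-np.sin(th),np.cos(th)]]); sill=np.array([.56456,-.03005])
for n in("scene","top"):
    s=robot.snapshot(n)
    if n=="scene": cv2.imwrite("pics/f.png",cv2.resize(s["image"][170:330,190:370,::-1],None,fx=4,fy=3.7))
    for lab,X in(("now",pts(s)),("before",np.load(n+"0.npz")["X"])):
        Q=X.reshape(-1,3);B=np.c_[(Q[:,:2]-sill)@R.T,Q[:,2]]
        print(n,lab,[np.round(np.nanpercentile(B[(abs(B[:,1])<.09)&(abs(B[:,0]-x)<.004),2],[10,50,90]),3).tolist() for x in(.02,.035,.05,.065,.08)])
E
```

```text
scene now [[0.146, 0.15, 0.154], [0.003, 0.16, 0.164], [0.035, 0.171, 0.174], [0.178, 0.181, 0.184], [0.189, 0.191, 0.194]]
scene before [[0.147, 0.151, 0.154], [0.0, 0.158, 0.164], [0.168, 0.171, 0.174], [0.179, 0.182, 0.185], [0.188, 0.191, 0.194]]
top now [[0.147, 0.151, 0.155], [0.158, 0.163, 0.167], [0.167, 0.172, 0.177], [0.178, 0.181, 0.185], [0.188, 0.192, 0.195]]
top before [[0.147, 0.151, 0.156], [0.158, 0.162, 0.166], [0.167, 0.171, 0.176], [0.178, 0.182, 0.186], [0.188, 0.192, 0.196]]
```

View pics/f.png

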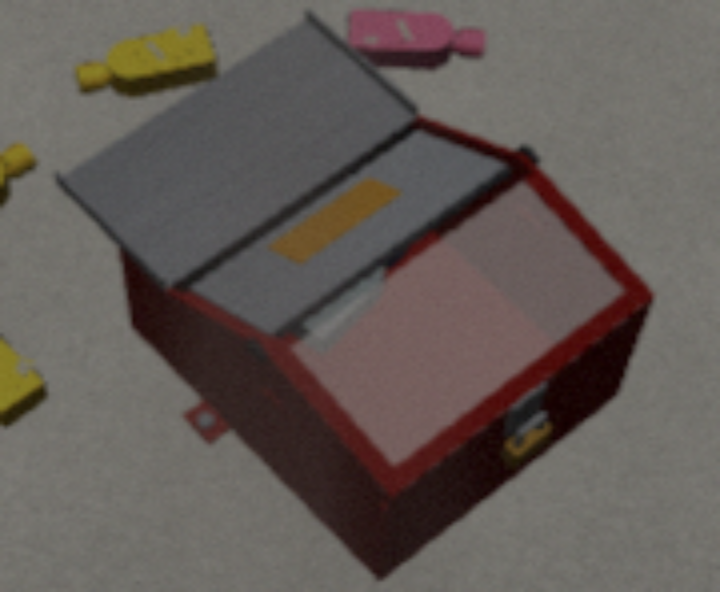

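The flap is closed: its profile matches the one at the start. The bottle shows inside through the lid at crop (345,310), and the earlier outlier points were from looking through the lid. Handing in.

```bash
python3 -c "
from bench import robot
print(robot.close_job())"
```

```text
the job is handed in; nothing more can be done
None
```

The reject bottle lies on the floor of the box, the flap has closed again, the bystanders look unmoved, and the job was handed in after about 10 s of the 42 s; no verdict was returned.

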